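# Wind the counter timer beside the batch on the marble board

## Task

Stand the wind-up timer on the empty left half of the marble board, upright in the middle of that half and square to the board with its slotted front facing you. Then wind its knob clockwise right up to the stop, so the bell gets its full spring, and bring it back to the 10-minute mark; the knob is stiff, so bear down on the timer firmly while you turn, enough that it does not swivel on the marble but with less than 25 N. Leave the chocolates and the desk bell as they are.

Things in the scene. Friction and masses are not known exactly. Their poses are not given: they have to be found in the camera images.
- timer: wind-up counter timer, loose, 0.22 to 0.35 kg, 67 mm tall: square pale aluminium case 72 x 72 mm, white top plate, round grey silicone foot, black bar knob on top. Origin: centre of the foot's underside; z up; its front (three dark slots) faces its -x. It may be carried by the knob. Four rubber studs on a 30 mm radius, friction on marble about 0.5 to 0.7. Push it onto the board with less than 25 N
- timer_case (a joint): sinking of the case on its springy silicone foot (m, 0 = unloaded, positive = down): about 1 mm for each 6 N of push, 5 mm at most; the knob sinks with the case
- timer_skirt (a point): on the knob's axis, top face of its round skirt (47 mm across, 5 mm thick), 45 mm above the timer's underside. On the skirt stands the knob's bar: 14 mm thick, 44 mm long, centred on the axis, 22 mm high. Skirt and bar turn together; fingertips may rest on the skirt and push down there. The point turns with the knob: x runs along the bar to the pointer end (white line)
- timer_knob (a joint): knob angle on the case: 0 = pointer at the first long mark, toward the timer's +x (away from its front); grows clockwise seen from above, 0.1745 rad a minute; long marks at 0, 5, 10, 15 minutes; 10 = 1.745 rad; hard stop at 15 = 2.618 rad. Stays where left. Takes 0.16 N m at 0, 0.21 at the stop, about 0.12 to turn back: the timer swivels unless pushed down with some 6 to 15 N
- timer_front (a point): middle of the slotted front face of the timer, 36 mm in front of its centre and 24 mm up
- board: white marble board, 130 mm (x) by 200 mm (y), 10 mm thick, fixed; origin: centre of its underside; its -x edge is the one nearest the robot, its +y half (left, seen from the robot) is empty, five chocolates stand on the other half. Behind it (x over 0.60 m, y from -0.06 to 0.39 m) a showcase stands with its drawer open, up to 0.25 m high and glass above: keep arm and gripper clear of it
- board_spot (a point): middle of the empty left half of the board, on its top face (10 mm above the counter), 55 mm to the left of the board's centre
- bell: silver dome desk bell on a black ring, 70 mm across, 44 mm high, loose; origin: centre of its underside; leave it alone
- ribbon_tin: open chocolate tin standing right of the board, 170 mm (x) by 130 mm (y), fixed, origin: centre of its underside; its lid stands open over its rear part, leaning forward, up to 0.22 m above the counter: carry things over it higher than that or round its front
- bonbon_darknib: chocolate on the board: dark square piece with nut chips, 36x30x21 mm; origin: centre of its underside; leave it alone
- bonbon_milkrect: chocolate on the board: milk-chocolate oblong piece, 38x32x20 mm; origin: centre of its underside; leave it alone
- bonbon_milknib: chocolate on the board: milk-chocolate piece with nut chips, 36x31x20 mm; origin: centre of its underside; leave it alone
- bonbon_enrobed: chocolate on the board: plain dark piece, 29x38x25 mm; origin: centre of its underside; leave it alone
- bonbon_log: chocolate on the board: white striped log, 44x22x19 mm; origin: centre of its underside; leave it alone
Things that resemble listed ones, but are neither listed nor needed, are in the scene too. What is shaped like the timer but red is not meant.

How it is judged:
By the outcome, as a careful person would: the job done as asked, in the order asked, and still so for the second after the job is handed in, with the robot touching nothing.
It also fails if it takes over 72 s, if anything falls off the work surface, if the arm or the gripper's body presses on something with over 40 N, if the wrist force passes 120 N, or if a joint passes its speed limit or range.

## Robot

A 6-joint arm with a two-finger parallel gripper is mounted at the origin on a cart in front of the work surface, level with it; the furniture and walls round the work are solid. World frame = base frame: x ahead of the robot, y to its left, z up, the work surface at z = 0. Lengths are in m, angles in rad, forces in N, time in s.
With the tool pointing down it reaches from about 0.4 to 0.825 m from the base axis. Payload 7 kg.
Tool frame: the origin (TCP) lies on the centre line of the jaws, within the pads' length; the fingertips stand 22 mm ahead of it and the grasp point (between the pads) lies 3 mm ahead of it (nose_length is the distance from the TCP to the fingertips, in m); z points along the fingers, y is the line along which they close (so a half turn about z gives the same grasp; the last joint's range is limited). The gripper opens to 88 mm and grips with 3 to 60 N. Pads are 19 mm wide; open, the fingers measure 130 mm over their backs; the gripper's body (78 mm by 193 mm) begins 47 mm behind the grasp point.
Start: joints at [-0.866, 0.359, 0.012, 0, -1.224, -0.288], TCP at [0.273, -0.617, 0.249] pointing down, gripper open.
Joint ranges: [-3.07, 3.07], [-1.43, 2.12], [-1.02, 1.25], [-3.03, 1.67], [-3.05, -0], [-3.03, 3.03]. Speed limits (rad/s): [2.39, 2.39, 3.01, 3.14, 3.14, 3.14].

## Interface

Orientations are given as a 3x3 rotation matrix whose columns are the frame's x, y, z axes.
In Python, from bench import read_state, grab_frame, calibration, hand_in, look_for, silhouettes, nose_length gives the robot as it stands.
- The arm moves only by the tool step_arm, never from a script. Its argument "targets" is a list of rows, each an object of numbers: "tx", "ty", "tz": the shift along the world's x, y, z in mm; "twist": the turn about the world's z in rad. In form: [{"tx": .., "ty": .., "tz": .., "twist": ..}, ...]. A call has exactly 10 rows; each row shifts and turns the commanded pose from where the row before left it; what a row does not reach is not made up. A row lasts 1/12 s, in which the tool goes at most 41.7 mm and 7.16 degrees, less where a joint would pass 70% of its speed; a pose out of reach is approached as far as the arm can. A call is refused whole if a number of a shift passes 41.7 or a number of a turn 0.125, either way. A call with a gripper value outside its range is refused whole. "claw" is the opening, from 0 (shut) to 1 (fully open), set as the call begins (left out, the last holds). The fingers move at their own pace and stop on an object; the grip force is fixed at half the most. Time passes only in rows, so rows that do not move let the fingers close, or fill a call up. It gives the time, the measured TCP pose, the force, the opening and the grip force at its end, in the units of the state.
- read_state(): the state, without advancing time (a new reading comes with each control period).
- grab_frame(name): name is "scene" or "top"; returns the picture (480x640x3 uint8, blue, green, red); there is no depth.
- calibration(name): a dict with "fx", "fy", "cx", "cy" (pixels), "T" (4x4, takes a point from camera to world coordinates). Camera axes: x right, y down, z forward; pixel columns grow to the right and rows downward; lengths in m; the calibration is good to about 2 mm. A picture is of the moment at which its call begins. calibration takes no time and is no camera call.
- hand_in(): hands the job in; it is judged then, once.
Trained networks look in the newest picture that a camera, given by its name, has taken for a name from the list of things; names that differ only in an ending like _2 or _b are one class to them, and where a whole thing is asked for, a point or a joint stands for the part that bears it (a point fixed in the world has none). Each returns a list of dicts, best first, with "score" (0 to 1); they miss things now and then, are a little off and sometimes report something else, mostly with a low value. They report only what shows in the picture. A call takes as long as a camera call. They do not tell look-alikes from the thing itself.
- look_for(name, camera): "at" ([column, row] in pixels, amid what is visible of it).
- silhouettes(name, camera): "region" (480x640 bool, what is visible of it) and "at" ([column, row] in pixels, amid what is visible of it).
The state is a dict: "time": time; "joint_positions": joint angles; "dq": joint speeds; "joint_efforts": joint torques, N m; "ee_pos": TCP position; "tool_rot": TCP orientation; "wrist_force": force on the tool from outside, world axes, zero at the start; "moment": the same for the moment, N m; "width": finger opening in m; "finger_force": force on a finger pad.
Only numpy, scipy, OpenCV 4.12 (cv2) and the standard library are available. Lean on these libraries where they do the work, as an engineer would, in place of code of your own. Each camera call takes 0.05 s, during which the arm holds its last target. There are 200 camera calls.

## Working session

There is one attempt and no reset: what is moved stays moved. The work goes in short steps, Python scripts to look and compute and a tool call to move; the robot and the scene stay as the last step left them, time stands still between calls to the robot, and variables do not carry over. Pictures are saved under pics/ and viewed, at most 10 in all, crops included, and the job is handed in when it is done.

Besides the shell and the picture viewer there is one more tool, called after ">>>" as a command line: name --argument value ..., lists and objects as JSON in quotes. step_arm: Moves the arm, as the interface text tells. Its arguments: {"type":"object","properties":{"targets":{"type":"array","items":{"type":"object","properties":{"tx":{"type":"number"},"ty":{"type":"number"},"tz":{"type":"number"},"twist":{"type":"number"}}}},"claw":{"type":"number"}},"required":["targets"]}

```bash
mkdir -p pics
cat > h.py <<'E'
from bench import *
import numpy as np, cv2
def ray(cam,uv,z):
    c=calibration(cam);T=np.array(c["T"])
    d=T[:3,:3]@np.array([(uv[0]-c["cx"])/c["fx"],(uv[1]-c["cy"])/c["fy"],1.]);o=T[:3,3]
    return o+d*(z-o[2])/d[2]
def proj(cam,p):
    c=calibration(cam);T=np.linalg.inv(np.array(c["T"]));q=T[:3,:3]@np.array(p)+T[:3,3]
    return np.array([c["fx"]*q[0]/q[2]+c["cx"],c["fy"]*q[1]/q[2]+c["cy"]])
E
python3 - <<'E'
from h import *
for c in("top","scene"):
    cv2.imwrite(f"pics/{c}0.png",grab_frame(c))
    print(c,np.round(np.array(calibration(c)["T"]),3).tolist(),calibration(c)["fx"])
for n,z in(("timer",.035),("timer_skirt",.045),("board",.01),("bell",.02),("ribbon_tin",.02)):
    for c in("top","scene"):
        for r in look_for(n,c)[:3]: print(n,c,np.round(r["score"],2),np.round(r["at"]),np.round(ray(c,r["at"],z),3))
print(nose_length() if callable(nose_length) else nose_length,read_state())
E
```

```text
top [[-0.003, -0.988, 0.157, 0.352], [-1.0, 0.004, 0.005, 0.007], [-0.006, -0.157, -0.988, 1.661], [0.0, 0.0, 0.0, 1.0]] 573.448105983399
scene [[-0.788, -0.272, 0.552, -0.224], [-0.616, 0.372, -0.695, 0.993], [-0.016, -0.887, -0.461, 0.717], [0.0, 0.0, 0.0, 1.0]] 562.7580021355586
timer top 0.98 [444. 258.] [ 0.56  -0.325  0.035]
timer top 0.62 [385. 187.] [ 0.769 -0.163  0.035]
timer scene 0.96 [383. 206.] [ 0.543 -0.303  0.035]
timer_skirt top 0.67 [447. 258.] [ 0.558 -0.333  0.045]
timer_skirt top 0.61 [390. 187.] [ 0.766 -0.174  0.045]
timer_skirt top 0.48 [302. 286.] [0.48  0.08  0.045]
timer_skirt scene 0.7 [386. 200.] [ 0.546 -0.324  0.045]
timer_skirt scene 0.65 [256. 338.] [0.407 0.381 0.045]
board top 0.88 [287. 285.] [0.487 0.124 0.01 ]
board scene 0.73 [307. 286.] [0.477 0.136 0.01 ]
board scene 0.24 [345. 270.] [0.447 0.025 0.01 ]
bell top 0.86 [214. 297.] [0.453 0.331 0.02 ]
bell top 0.16 [303. 286.] [0.482 0.076 0.02 ]
bell scene 0.68 [258. 339.] [0.424 0.36  0.02 ]
0.022 {'time': 0.6, 'joint_positions': array([-8.65932942e-01,  3.58538541e-01,  1.18670603e-02, -3.99873324e-05,
       -1.22408697e+00, -2.88086441e-01]), 'dq': array([-0.00120989, -0.00046433, -0.0017224 , -0.00163254, -0.00143195,
        0.00071823]), 'joint_efforts': array([ 6.03827884e-04, -5.81988430e+01,  2.93183059e+01,  6.99970588e+00,
        1.24402609e-02, -1.48356474e-06]), 'ee_pos': array([ 0.27321473, -0.6171877 ,  0.24857944]), 'tool_rot': array([[-9.14403929e-01, -4.04802979e-01,  5.31864772e-05],
       [-4.04802980e-01,  9.14403930e-01, -4.48230417e-06],
       [-4.68194737e-05, -2.56286810e-05, -9.99999999e-01]]), 'wrist_force': array([ 0.17184473,  0.08539047, -0.43071491]), 'moment': array([ 0.00768898, -0.01808172,  0.00559263]), 'finger_force': 0.0, 'width': 0.08752808463326323}
```

Run:
```python
import cv2,numpy as np
t=cv2.imread("pics/top0.png");s=cv2.imread("pics/scene0.png")
a=cv2.resize(t[215:305,395:495],(800,600) and (660,594),interpolation=cv2.INTER_CUBIC)
cv2.imwrite("pics/t1.png",a)
```

```text
(no output)
```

View pics/top0.png

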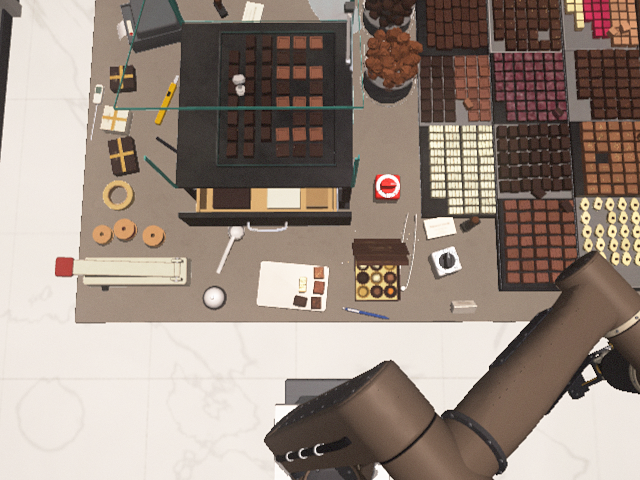

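View pics/scene0.png

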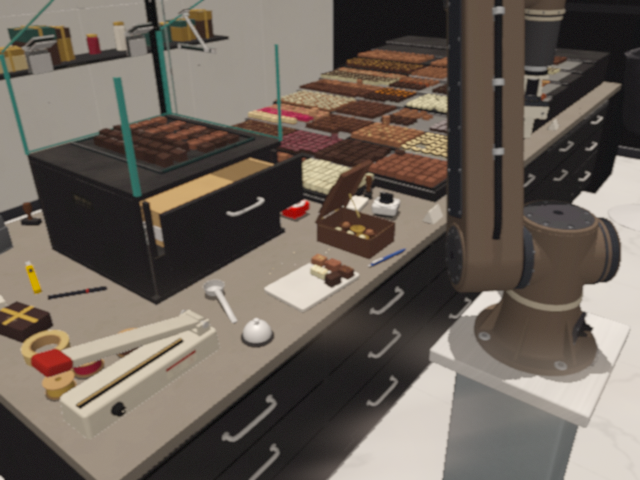

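View pics/t1.png

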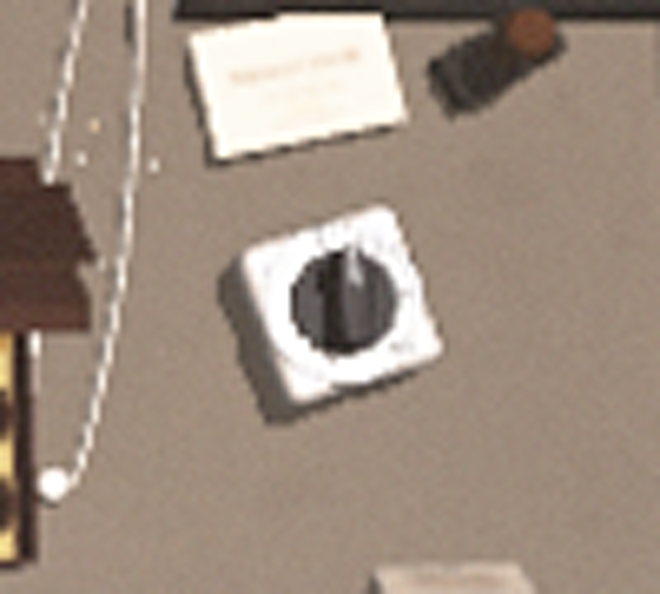

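The top view shows the white timer at about (446,261), the board at about (293,286) turned slightly, the red look-alike at (387,187), and the bell at (214,297). Next I check where the slots are and fit the outlines.

Run:
```python
from h import *
t=cv2.imread("pics/top0.png");s=cv2.imread("pics/scene0.png")
a=cv2.resize(s[180:230,355:415],(400,333),interpolation=cv2.INTER_CUBIC)
b=cv2.resize(t[255:320,250:335],(400,306),interpolation=cv2.INTER_CUBIC)
im=np.zeros((333,800,3),np.uint8);im[:,:400]=a;im[:306,400:]=b;cv2.imwrite("pics/c2.png",im)
grab_frame("top")
for n,z in(("board",.01),("timer",.045)):
    m=silhouettes(n,"top")[0]["region"].astype(np.uint8)
    c=max(cv2.findContours(m,0,1)[0],key=cv2.contourArea)[:,0]
    w=np.array([ray("top",p,z)[:2] for p in c],np.float32)
    print(n,cv2.minAreaRect(w),cv2.minAreaRect(c.astype(np.float32)))
# timer top plate & board by brightness
for n,(x0,x1,y0,y1),z,th in(("board",(245,340,250,325),.01,185),("plate",(425,466,240,285),.041,190)):
    g=t[y0:y1,x0:x1].min(2);m=(g>th).astype(np.uint8)
    c=max(cv2.findContours(m,0,1)[0],key=cv2.contourArea)[:,0]+[x0,y0]
    w=np.array([ray("top",p,z)[:2] for p in c],np.float32)
    print(n,cv2.minAreaRect(w))
```

```text
board ((0.4823853671550751, 0.10687071830034256), (0.19943469762802124, 0.13063503801822662), 84.79314422607422) ((292.642578125, 286.3602294921875), (69.34700775146484, 45.393917083740234), 4.969740390777588)
timer ((0.5499498844146729, -0.32866787910461426), (0.07413772493600845, 0.07636649161577225), 18.117713928222656) ((445.6500244140625, 260.9500427246094), (26.246904373168945, 26.56313133239746), 71.56504821777344)
board ((0.4846805930137634, 0.10730068385601044), (0.1979791671037674, 0.12997016310691833), 84.65554809570312)
plate ((0.5516322255134583, -0.3317706286907196), (0.0680495947599411, 0.06888822466135025), 18.228591918945312)
```

View pics/c2.png

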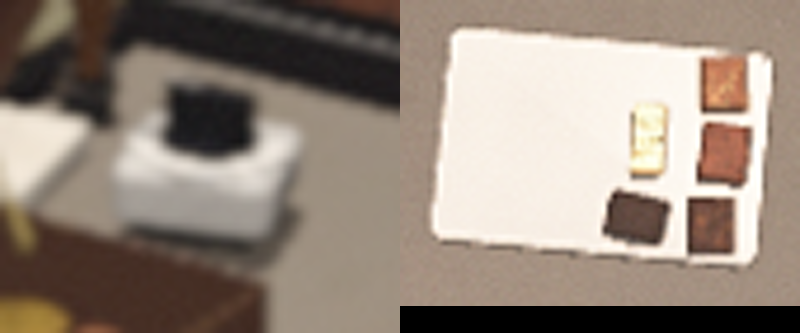

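```bash
cat >> h.py <<'E'
def plate(n=4,cen=None,z=.040,half=.045,N=360):
    """averaged top-view rectified patch round cen, 0.25 mm/px, up=+x, left=+y"""
    f=np.mean([grab_frame("top").astype(np.float32) for _ in range(n)],0)
    k=int(half/.00025);g=np.arange(-k,k+1)*.00025
    P=np.array([[proj("top",(cen[0]-a,cen[1]-b,z)) for b in g[::1]] for a in g[::1]],np.float32)
    return cv2.remap(f,P[...,0],P[...,1],cv2.INTER_CUBIC)
E
python3 - <<'E'
from h import *
p=plate(6,(.551,-.331)); g=p.mean(2); np.save("p.npy",p)
q=plate(1,(.551,-.331),.045).mean(2)
ys,xs=np.where(q<90); k=q.shape[0]//2; d=np.hypot(ys-k,xs-k)<120; print("dark centroid",.551-(ys[d].mean()-k)*.00025,-.331-(xs[d].mean()-k)*.00025)
v=np.clip(p,0,255).astype(np.uint8)
hi=np.clip((p-150)*255/105,0,255).astype(np.uint8)
cv2.imwrite("pics/c3.png",np.hstack([v,hi]))
E
```

```text
Traceback (most recent call last):
  File "h.py", line 14, in plate
    P=np.array([[proj("top",(cen[0]-a,cen[1]-b,z)) for b in g[::1]] for a in g[::1]],np.float32)
                 ~~~~^^^^^^^^^^^^^^^^^^^^^^^^^^^^^
  File "h.py", line 8, in proj
    c=calibration(cam);T=np.linalg.inv(np.array(c["T"]));q=T[:3,:3]@np.array(p)+T[:3,3]
ValueError: time passes only in moves, steps and waits
```

```bash
cat >> h.py <<'E'
def plate(n,cen,z=.040,half=.045):
    """averaged top-view rectified patch round cen, 0.25 mm/px, up=+x, left=+y"""
    f=np.mean([grab_frame("top").astype(np.float32) for _ in range(n)],0)
    N=int(2*half/.00025)
    src=np.float32([proj("top",(cen[0]+sx*half,cen[1]+sy*half,z)) for sx,sy in((1,1),(1,-1),(-1,-1),(-1,1))])
    H=cv2.getPerspectiveTransform(src,np.float32([[0,0],[N,0],[N,N],[0,N]]))
    return cv2.warpPerspective(f,H,(N+1,N+1),flags=cv2.INTER_CUBIC)
E
python3 - <<'E'
from h import *
p=plate(6,(.551,-.331)); 
q=plate(1,(.551,-.331),.045).mean(2)
ys,xs=np.where(q<90); k=q.shape[0]//2; d=np.hypot(ys-k,xs-k)<120; print("dark centroid",.551-(ys[d].mean()-k)*.00025,-.331-(xs[d].mean()-k)*.00025)
v=np.clip(p,0,255).astype(np.uint8)
hi=np.clip((p-150)*255/105,0,255).astype(np.uint8)
cv2.imwrite("pics/c3.png",np.hstack([v,hi]))
E
```

```text
dark centroid 0.5500072261429887 -0.3311095888309297
```

View pics/c3.png

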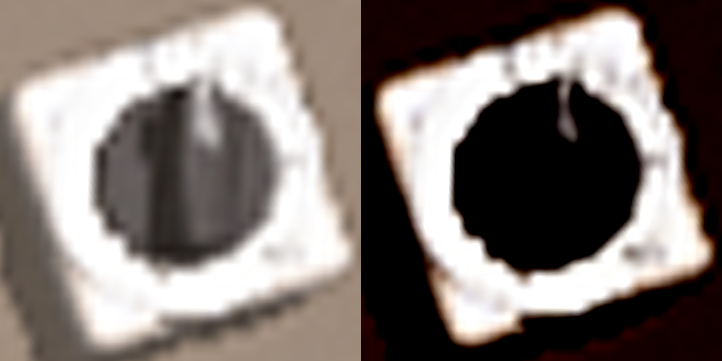

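Marks show at roughly -14°, 80° and 127° clockwise from the image's up direction, so the timer's +x points away from me and its yaw is about +18°. The pointer lies almost along world +x, which is about 2 minutes. Next I move above the knob.

>>> step_arm --claw 1 --targets '[{"tx":14,"ty":14,"twist":0.12},{"tx":14,"ty":14,"twist":0.12},{"tx":14,"ty":14,"twist":0.12},{"tx":14,"ty":14,"twist":0.12},{"tx":14,"ty":14,"twist":0.12},{"tx":14,"ty":14,"twist":0.12},{"tx":14,"ty":14,"twist":0.12},{"tx":14,"ty":14,"twist":0.12},{"tx":14,"ty":14,"twist":0.12},{"tx":14,"ty":14,"twist":0.12}]'

```text
invalid input at $.targets[0]: expected keys tx, ty, tz, twist
```

>>> step_arm --targets '[{"tx":13,"ty":14,"twist":0.12},{"tx":14,"ty":14,"twist":0.12},{"tx":14,"ty":14,"twist":0.12},{"tx":14,"ty":14,"twist":0.12},{"tx":14,"ty":14,"twist":0.12},{"tx":14,"ty":14,"twist":0.12},{"tx":14,"ty":14,"twist":0.12},{"tx":14,"ty":14,"twist":0.12},{"tx":14,"ty":14,"twist":0.12},{"tx":14,"ty":14,"twist":0.12}]'

```text
invalid input at $.targets[0]: expected keys tx, ty, tz, twist
```

>>> step_arm --claw 1 --targets '[{"tx":14,"ty":14,"tz":0,"twist":0.12},{"tx":14,"ty":14,"tz":0,"twist":0.12},{"tx":14,"ty":14,"tz":0,"twist":0.12},{"tx":14,"ty":14,"tz":0,"twist":0.12},{"tx":14,"ty":14,"tz":0,"twist":0.12},{"tx":14,"ty":14,"tz":0,"twist":0.12},{"tx":14,"ty":14,"tz":0,"twist":0.12},{"tx":14,"ty":14,"tz":0,"twist":0.12},{"tx":14,"ty":14,"tz":0,"twist":0.12},{"tx":14,"ty":14,"tz":0,"twist":0.12}]'

```text
time: 2.23
ee_pos: [0.4139, -0.4764, 0.2487]
tool_rot: [[0.052, -0.999, 0.0], [-0.999, -0.052, -0.0], [0.0, -0.0, -1.0]]
wrist_force: [-0.3, 0.2, -0.4]
width: 0.0875
finger_force: 0.0
```

>>> step_arm --targets '[{"tx":14,"ty":14,"tz":0,"twist":0.12},{"tx":14,"ty":14,"tz":0,"twist":0.12},{"tx":14,"ty":14,"tz":0,"twist":0.12},{"tx":14,"ty":14,"tz":0,"twist":0.12},{"tx":14,"ty":14,"tz":0,"twist":0.12},{"tx":14,"ty":14,"tz":0,"twist":0.12},{"tx":14,"ty":14,"tz":0,"twist":0.12},{"tx":14,"ty":14,"tz":0,"twist":0.12},{"tx":14,"ty":14,"tz":0,"twist":0.12},{"tx":14,"ty":14,"tz":0,"twist":0.12}]'

```text
time: 3.07
ee_pos: [0.5539, -0.3364, 0.2486]
tool_rot: [[0.95, -0.313, 0.0], [-0.313, -0.95, -0.0], [0.0, 0.0, -1.0]]
wrist_force: [-0.2, -0.6, -1.2]
width: 0.0874
finger_force: 0.0
```

>>> step_arm --targets '[{"tx":-2,"ty":3,"tz":-10,"twist":0.1},{"tx":-2,"ty":2,"tz":-20,"twist":0.1},{"tx":0,"ty":0,"tz":-25,"twist":0.08},{"tx":0,"ty":0,"tz":-25,"twist":0},{"tx":0,"ty":0,"tz":-25,"twist":0},{"tx":0,"ty":0,"tz":-25,"twist":0},{"tx":0,"ty":0,"tz":-20,"twist":0},{"tx":0,"ty":0,"tz":-15,"twist":0},{"tx":0,"ty":0,"tz":-9,"twist":0},{"tx":0,"ty":0,"tz":-4,"twist":0}]'

```text
time: 3.9
ee_pos: [0.5486, -0.332, 0.0691]
tool_rot: [[0.999, -0.045, -0.002], [-0.045, -0.999, 0.001], [-0.002, -0.001, -1.0]]
wrist_force: [0.9, 0.3, 0.5]
width: 0.0882
finger_force: 0.0
```

>>> step_arm --claw 0 --targets '[{"tx":0,"ty":0,"tz":0,"twist":0},{"tx":0,"ty":0,"tz":0,"twist":0},{"tx":0,"ty":0,"tz":0,"twist":0},{"tx":0,"ty":0,"tz":0,"twist":0},{"tx":0,"ty":0,"tz":0,"twist":0},{"tx":0,"ty":0,"tz":0,"twist":0},{"tx":0,"ty":0,"tz":0,"twist":0},{"tx":0,"ty":0,"tz":0,"twist":0},{"tx":0,"ty":0,"tz":0,"twist":0},{"tx":0,"ty":0,"tz":0,"twist":0}]'

```text
time: 4.73
ee_pos: [0.5492, -0.3322, 0.0706]
tool_rot: [[0.999, -0.045, -0.0], [-0.045, -0.999, 0.0], [-0.0, -0.0, -1.0]]
wrist_force: [0.3, -0.1, 0.3]
width: 0.0267
finger_force: 0.0
```

>>> step_arm --targets '[{"tx":0,"ty":0,"tz":-2,"twist":0},{"tx":0,"ty":0,"tz":0,"twist":0},{"tx":0,"ty":0,"tz":0,"twist":0},{"tx":0,"ty":0,"tz":0,"twist":0},{"tx":0,"ty":0,"tz":0,"twist":0},{"tx":0,"ty":0,"tz":0,"twist":0},{"tx":0,"ty":0,"tz":0,"twist":0},{"tx":0,"ty":0,"tz":0,"twist":0},{"tx":0,"ty":0,"tz":0,"twist":0},{"tx":0,"ty":0,"tz":0,"twist":0}]'

```text
time: 5.57
ee_pos: [0.5491, -0.3322, 0.0685]
tool_rot: [[0.999, -0.045, -0.0], [-0.045, -0.999, 0.0], [-0.0, -0.0, -1.0]]
wrist_force: [-0.0, 0.4, -0.8]
width: 0.0141
finger_force: 29.8
```

>>> step_arm --targets '[{"tx":0,"ty":0,"tz":10,"twist":0},{"tx":0,"ty":0,"tz":20,"twist":0},{"tx":0,"ty":0,"tz":30,"twist":0},{"tx":0,"ty":0,"tz":30,"twist":0},{"tx":-5,"ty":0,"tz":30,"twist":0},{"tx":-10,"ty":0,"tz":30,"twist":0},{"tx":-10,"ty":0,"tz":30,"twist":-0.05},{"tx":-10,"ty":0,"tz":30,"twist":-0.05},{"tx":-10,"ty":0,"tz":30,"twist":-0.05},{"tx":-10,"ty":0,"tz":20,"twist":-0.05}]'

```text
time: 6.4
ee_pos: [0.4937, -0.3325, 0.3325]
tool_rot: [[0.97, -0.245, 0.003], [-0.245, -0.97, -0.002], [0.003, 0.001, -1.0]]
wrist_force: [0.2, -1.0, -2.6]
width: 0.0138
finger_force: 29.8
```

>>> step_arm --targets '[{"tx":-5,"ty":10,"tz":0,"twist":-0.05},{"tx":0,"ty":20,"tz":0,"twist":-0.05},{"tx":0,"ty":30,"tz":0,"twist":-0.05},{"tx":0,"ty":30,"tz":0,"twist":-0.06},{"tx":0,"ty":30,"tz":0,"twist":0},{"tx":0,"ty":30,"tz":0,"twist":0},{"tx":0,"ty":30,"tz":0,"twist":0},{"tx":0,"ty":30,"tz":0,"twist":0},{"tx":0,"ty":30,"tz":0,"twist":0},{"tx":0,"ty":30,"tz":0,"twist":0}]'

```text
time: 7.23
ee_pos: [0.4884, -0.061, 0.3292]
tool_rot: [[0.898, -0.439, 0.0], [-0.439, -0.898, 0.0], [0.0, -0.0, -1.0]]
wrist_force: [0.8, -1.3, -3.6]
width: 0.0138
finger_force: 29.8
```

>>> step_arm --targets '[{"tx":0,"ty":30,"tz":0,"twist":0},{"tx":0,"ty":30,"tz":0,"twist":0},{"tx":0,"ty":30,"tz":0,"twist":0},{"tx":0,"ty":30,"tz":0,"twist":0},{"tx":0,"ty":30,"tz":0,"twist":0},{"tx":0,"ty":30,"tz":0,"twist":0},{"tx":0,"ty":20,"tz":0,"twist":0},{"tx":0,"ty":15,"tz":0,"twist":0},{"tx":0,"ty":5,"tz":0,"twist":0},{"tx":0,"ty":0,"tz":0,"twist":0}]'

```text
time: 8.07
ee_pos: [0.489, 0.1584, 0.3286]
tool_rot: [[0.899, -0.438, -0.0], [-0.438, -0.899, -0.0], [-0.0, 0.0, -1.0]]
wrist_force: [1.1, -0.9, -3.2]
width: 0.0137
finger_force: 29.8
```

>>> step_arm --targets '[{"tx":0,"ty":2,"tz":-15,"twist":0},{"tx":0,"ty":2,"tz":-30,"twist":0},{"tx":0,"ty":0,"tz":-35,"twist":0},{"tx":0,"ty":0,"tz":-35,"twist":0},{"tx":0,"ty":0,"tz":-35,"twist":0},{"tx":0,"ty":0,"tz":-35,"twist":0},{"tx":0,"ty":0,"tz":-30,"twist":0},{"tx":0,"ty":0,"tz":-15,"twist":0},{"tx":0,"ty":0,"tz":-10,"twist":0},{"tx":0,"ty":0,"tz":0,"twist":0}]'

```text
time: 8.9
ee_pos: [0.4885, 0.1602, 0.0869]
tool_rot: [[0.898, -0.44, -0.003], [-0.44, -0.898, -0.002], [-0.001, 0.003, -1.0]]
wrist_force: [0.0, -1.0, -2.9]
width: 0.0134
finger_force: 29.8
```

Run:
```python
from h import *
t=grab_frame("top");s=grab_frame("scene")
print(read_state()["ee_pos"],read_state()["wrist_force"],read_state()["joint_positions"])
a=cv2.resize(s[225:325,250:370],(400,333),interpolation=cv2.INTER_CUBIC)
b=cv2.resize(t[240:325,235:337],(400,333),interpolation=cv2.INTER_CUBIC)
cv2.imwrite("pics/c4.png",np.hstack([a,b]))
```

```text
[0.48996213 0.16156655 0.08940703] [-0.50468587 -0.01877236 -3.14445369] [ 6.99774885e-01  2.64318719e-01 -5.40584782e-01  6.55271172e-04
 -7.65183095e-01  4.15508912e-01]
```

View pics/c4.png

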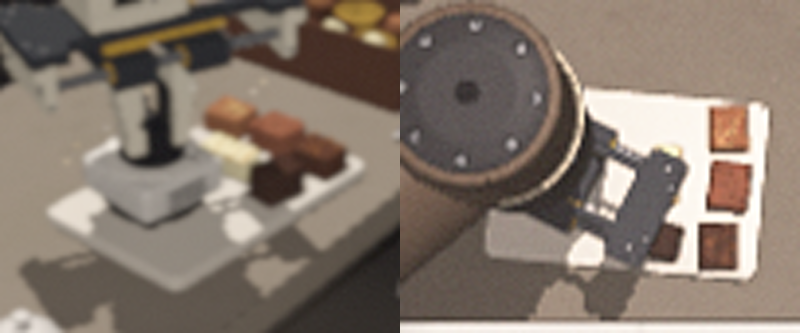

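The scene crop shows the timer hanging upright just above the empty left half, clear of the chocolates. I set it down gently.

>>> step_arm --targets '[{"tx":0,"ty":0,"tz":-3,"twist":0},{"tx":0,"ty":0,"tz":-3,"twist":0},{"tx":0,"ty":0,"tz":-2,"twist":0},{"tx":0,"ty":0,"tz":-1,"twist":0},{"tx":0,"ty":0,"tz":-1,"twist":0},{"tx":0,"ty":0,"tz":-0.5,"twist":0},{"tx":0,"ty":0,"tz":0,"twist":0},{"tx":0,"ty":0,"tz":0,"twist":0},{"tx":0,"ty":0,"tz":0,"twist":0},{"tx":0,"ty":0,"tz":0,"twist":0}]'

```text
time: 9.83
ee_pos: [0.4894, 0.1619, 0.0782]
tool_rot: [[0.898, -0.439, 0.0], [-0.439, -0.898, 0.0], [0.0, -0.0, -1.0]]
wrist_force: [-1.2, 0.1, 0.3]
width: 0.0138
finger_force: 29.8
```

>>> step_arm --claw 0.6 --targets '[{"tx":0,"ty":0,"tz":0,"twist":0},{"tx":0,"ty":0,"tz":0,"twist":0},{"tx":0,"ty":0,"tz":0,"twist":0},{"tx":0,"ty":0,"tz":0,"twist":0},{"tx":0,"ty":0,"tz":0,"twist":0},{"tx":0,"ty":0,"tz":10,"twist":0},{"tx":0,"ty":0,"tz":20,"twist":0},{"tx":0,"ty":0,"tz":30,"twist":0},{"tx":0,"ty":0,"tz":40,"twist":0},{"tx":0,"ty":0,"tz":40,"twist":0}]'

```text
time: 10.67
ee_pos: [0.4886, 0.1612, 0.22]
tool_rot: [[0.898, -0.439, -0.001], [-0.439, -0.898, -0.001], [-0.0, 0.001, -1.0]]
wrist_force: [1.3, 1.3, -0.3]
width: 0.0528
finger_force: 0.0
```

>>> step_arm --targets '[{"tx":0,"ty":-20,"tz":30,"twist":0},{"tx":0,"ty":-30,"tz":20,"twist":0},{"tx":0,"ty":-30,"tz":10,"twist":0},{"tx":0,"ty":-30,"tz":0,"twist":0},{"tx":0,"ty":-30,"tz":0,"twist":0},{"tx":0,"ty":-30,"tz":0,"twist":0},{"tx":0,"ty":-30,"tz":0,"twist":0},{"tx":0,"ty":-30,"tz":0,"twist":0},{"tx":0,"ty":-30,"tz":0,"twist":0},{"tx":0,"ty":-30,"tz":0,"twist":0}]'

```text
time: 11.5
ee_pos: [0.4888, -0.1297, 0.2791]
tool_rot: [[0.898, -0.439, 0.001], [-0.439, -0.898, 0.0], [0.001, -0.0, -1.0]]
wrist_force: [0.7, 0.6, -0.0]
width: 0.0527
finger_force: 0.0
```

```bash
cat >> h.py <<'E'
def fit(c0,z,yaw0,W,H,th):
    """minAreaRect of bright blob on patch -> world"""
    p=plate(4,c0,z,max(W,H)*.75); g=p.min(2)
    m=(g>th).astype(np.uint8); m=cv2.morphologyEx(m,cv2.MORPH_OPEN,np.ones((5,5)))
    c=max(cv2.findContours(m,0,1)[0],key=cv2.contourArea)
    (u,v),s,a=cv2.minAreaRect(c);k=(p.shape[0]-1)/2
    return p,(c0[0]-(v-k)*.00025,c0[1]-(u-k)*.00025),np.array(s)*.25,a
E
python3 - <<'E'
from h import *
print(read_state()["ee_pos"])
p,c,s,a=fit((.489,.162),.040,0,.072,.072,190);print("plate",c,s,a)
p,c,s,a=fit((.484,.107),.010,0,.13,.2,150);print("board",c,s,a)
for n in("timer","timer_skirt","timer_front"):
    for r in silhouettes(n,"top")[:1]:
        m=r["region"].astype(np.uint8);cc=max(cv2.findContours(m,0,1)[0],key=cv2.contourArea)[:,0]
        print(n,cv2.minAreaRect(np.array([ray("top",q,.035)[:2] for q in cc[::2]],np.float32)))
p=plate(4,(.489,.162),.040)
cv2.imwrite("pics/c5.png",np.hstack([np.clip(p,0,255),cv2.resize(grab_frame("top")[240:325,245:330].astype(np.float32),(361,361),interpolation=cv2.INTER_CUBIC)]).astype(np.uint8))
E
```

```text
[ 0.4887575  -0.12973151  0.27911873]
plate (0.46499999999999997, 0.182) [59.75 50.25] 90.0
board (0.35775, 0.20175000762939455) [110.49998474  47.49999237] 0.0
timer ((0.7671277523040771, -0.16882510483264923), (0.07264997810125351, 0.07482889294624329), 89.73573303222656)
timer_skirt ((0.7730214595794678, -0.1708119958639145), (0.046792857348918915, 0.04495196044445038), 89.7378921508789)
timer_front ((0.7684937119483948, -0.1674499660730362), (0.07304243743419647, 0.08077704161405563), 86.0833511352539)
```

View pics/c5.png

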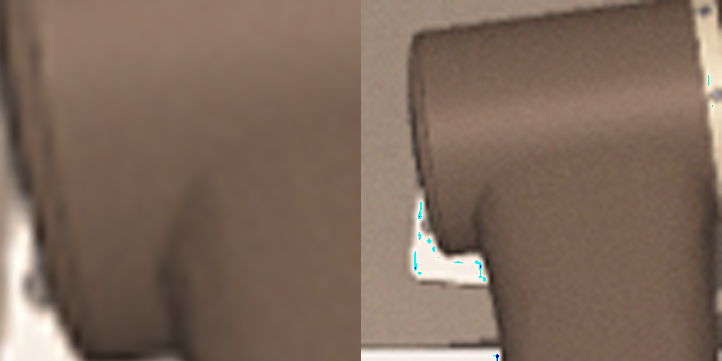

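The forearm hides the timer in this view, so I move farther right.

>>> step_arm --targets '[{"tx":0,"ty":-30,"tz":0,"twist":0},{"tx":0,"ty":-30,"tz":0,"twist":0},{"tx":0,"ty":-30,"tz":0,"twist":0},{"tx":0,"ty":-30,"tz":0,"twist":0},{"tx":0,"ty":-30,"tz":0,"twist":0},{"tx":0,"ty":-30,"tz":0,"twist":0},{"tx":0,"ty":-30,"tz":0,"twist":0},{"tx":0,"ty":-30,"tz":0,"twist":0},{"tx":0,"ty":-30,"tz":0,"twist":0},{"tx":0,"ty":0,"tz":0,"twist":0}]'

```text
time: 13.13
ee_pos: [0.4887, -0.4023, 0.2769]
tool_rot: [[0.897, -0.442, -0.002], [-0.442, -0.897, -0.0], [-0.001, 0.001, -1.0]]
wrist_force: [1.1, -0.6, -0.5]
width: 0.0522
finger_force: 0.0
```

Run:
```python
from h import *
p,c,s,a=fit((.489,.162),.040,0,.072,.072,225);print("plate225",c,s,a)
for th in (200,):
    p,c,s,a=fit((.484,.107),.010,0,.13,.2,th);print("board",c,s,a)
silh=silhouettes("timer","top")
for r in silh[:2]:
    m=r["region"].astype(np.uint8);cc=max(cv2.findContours(m,0,1)[0],key=cv2.contourArea)[:,0]
    print(r["score"],cv2.minAreaRect(np.array([ray("top",q,.040)[:2] for q in cc[::2]],np.float32)))
p=plate(4,(.489,.162),.040)
hi=np.clip((p-150)*2.4,0,255)
cv2.imwrite("pics/c6.png",np.hstack([np.clip(p,0,255),hi]).astype(np.uint8));np.save("p6.npy",p)
```

```text
plate225 (0.4890000076293945, 0.15712499237060548) [107.74998474  97.99998474] 90.0
board (0.4844657287597656, 0.10729547119140624) [199.19163513 129.9858551 ] 5.273896217346191
0.94 ((0.49129432439804077, 0.15951834619045258), (0.07428908348083496, 0.0748605877161026), 79.78123474121094)
0.69 ((0.7671022415161133, -0.16727104783058167), (0.07535689324140549, 0.07823478430509567), 88.64112091064453)
```

View pics/c6.png

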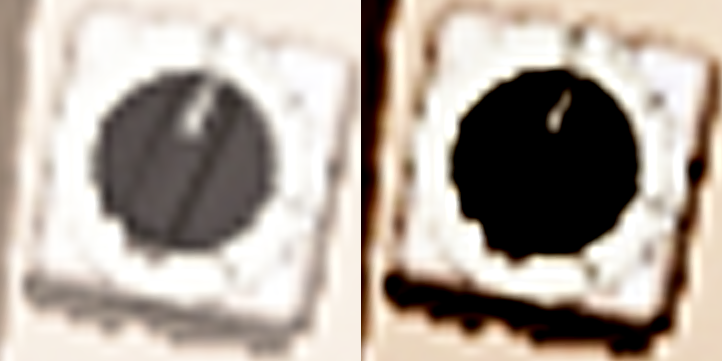

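```bash
cat >> h.py <<'E'
from scipy.optimize import minimize
def cammat(cam):
    c=calibration(cam);Ti=np.linalg.inv(np.array(c["T"]));return np.array([[c["fx"],0,c["cx"]],[0,c["fy"],c["cy"]],[0,0,1]])@Ti[:3]
def hullmask(M,P,sc=8,off=(0,0),sh=(60,60)):
    q=np.c_[P,np.ones(len(P))]@M.T;q=q[:,:2]/q[:,2:]
    q=(q-off+.5)*sc;m=np.zeros((sh[0]*sc,sh[1]*sc),np.float32)
    cv2.fillConvexPoly(m,cv2.convexHull(np.round(q*16).astype(np.int32)),1.,cv2.LINE_8,4)
    return cv2.resize(m,sh[::-1],interpolation=cv2.INTER_AREA)
def boxpts(x,y,yaw,W,H,z0,z1):
    c,s=np.cos(yaw),np.sin(yaw)
    return np.array([[x+c*a*W/2-s*b*H/2,y+s*a*W/2+c*b*H/2,z] for a in(-1,1) for b in(-1,1) for z in(z0,z1)])
def timerfit(n=3,x0=(.491,.160,-.17)):
    M=cammat("top");ms=[];at=None
    for _ in range(n):
        grab_frame("top")
        r=min(silhouettes("timer","top"),key=lambda r:np.hypot(*(np.array(r["at"])-proj("top",(x0[0],x0[1],.04)))))
        at=r["at"];ms.append(r["region"])
    o=np.round(np.array(at)).astype(int)-30
    m=np.mean(ms,0)[o[1]:o[1]+60,o[0]:o[0]+60]
    f=lambda v:np.abs(hullmask(M,boxpts(v[0],v[1],v[2],.072,.072,v[3],.050),off=o)-m).sum()
    b=minimize(f,[*x0,.02],method="Nelder-Mead",options=dict(initial_simplex=np.array([*x0,.02])+np.vstack([np.zeros(4),np.diag([.004,.004,.1,.008])]),maxiter=400))
    return b.x,b.fun,m.sum()
E
python3 - <<'E'
from h import *
x,f,a=timerfit();print(np.round(x,4),np.degrees(x[2]),f,a)
p=np.load("p6.npy");g=p.mean(2);k=180
# skirt circle: dark contour, least-squares on lower-left/right rim (patch was z=.040, skirt mid at z=.0525)
m=(g<160).astype(np.uint8);m[280:]=0;m[:,320:]=0;m[:,:60]=0
c=max(cv2.findContours(m,0,1)[0],key=cv2.contourArea)[:,0].astype(float)
A=np.c_[2*c,np.ones(len(c))];s=np.linalg.lstsq(A,(c**2).sum(1),rcond=None)[0]
r=np.sqrt(s[2]+s[0]**2+s[1]**2);print("skirt r",r*.25)
X=np.array([.489-(s[1]-k)*.00025,.162-(s[0]-k)*.00025]);T=np.array(calibration("top")["T"])[:3,3]
print(X, X+(T[:2]-X)*.0125/(T[2]-.04))
E
```

```text
[ 0.4903  0.1572 -0.181   0.05  ] -10.368969318511072 38.11979166666667 632.3333333333333
skirt r 22.957782612226957
[0.49303693 0.16108152] [0.49194661 0.15989368]
```

The patch shows the timer upright with its slots facing me. It is about 5° clockwise of the board's axes and about 4 mm off the spot. I go back, regrip nearer the axis, and correct this.

>>> step_arm --targets '[{"tx":0,"ty":15,"tz":0,"twist":0},{"tx":0,"ty":30,"tz":0,"twist":0},{"tx":0,"ty":30,"tz":0,"twist":0},{"tx":0,"ty":30,"tz":0,"twist":0},{"tx":0,"ty":30,"tz":0,"twist":0},{"tx":0,"ty":30,"tz":0,"twist":0},{"tx":0,"ty":30,"tz":0,"twist":0},{"tx":0,"ty":30,"tz":0,"twist":0},{"tx":0,"ty":30,"tz":0,"twist":0},{"tx":0,"ty":30,"tz":0,"twist":0}]'

```text
time: 14.92
ee_pos: [0.4887, -0.1115, 0.2783]
tool_rot: [[0.898, -0.439, 0.001], [-0.439, -0.898, 0.0], [0.0, -0.0, -1.0]]
wrist_force: [0.0, 0.2, 0.1]
width: 0.0527
finger_force: 0.0
```

>>> step_arm --targets '[{"tx":0,"ty":30,"tz":0,"twist":0},{"tx":0,"ty":30,"tz":0,"twist":0},{"tx":0,"ty":30,"tz":0,"twist":0},{"tx":0,"ty":30,"tz":0,"twist":0},{"tx":0,"ty":30,"tz":0,"twist":0},{"tx":0,"ty":30,"tz":0,"twist":0},{"tx":0,"ty":30,"tz":0,"twist":0},{"tx":0,"ty":30,"tz":0,"twist":0},{"tx":0,"ty":20,"tz":0,"twist":0},{"tx":3,"ty":15,"tz":0,"twist":0}]'

```text
time: 15.75
ee_pos: [0.4915, 0.1638, 0.2782]
tool_rot: [[0.899, -0.438, 0.0], [-0.438, -0.899, 0.0], [0.0, -0.001, -1.0]]
wrist_force: [-0.3, 0.1, -0.8]
width: 0.053
finger_force: 0.0
```

>>> step_arm --targets '[{"tx":0,"ty":2,"tz":-15,"twist":0},{"tx":0,"ty":0,"tz":-25,"twist":0},{"tx":0,"ty":0,"tz":-30,"twist":0},{"tx":0,"ty":0,"tz":-30,"twist":0},{"tx":0,"ty":0,"tz":-30,"twist":0},{"tx":0,"ty":0,"tz":-25,"twist":0},{"tx":0,"ty":0,"tz":-15,"twist":0},{"tx":0,"ty":0,"tz":-10,"twist":0},{"tx":0,"ty":0,"tz":0,"twist":0},{"tx":0,"ty":0,"tz":0,"twist":0}]'

```text
time: 16.58
ee_pos: [0.4925, 0.1638, 0.0983]
tool_rot: [[0.898, -0.439, -0.0], [-0.439, -0.898, -0.0], [0.0, 0.0, -1.0]]
wrist_force: [0.9, 0.5, -0.2]
width: 0.0527
finger_force: 0.0
```

>>> step_arm --targets '[{"tx":0,"ty":-3.3,"tz":-8,"twist":0},{"tx":0,"ty":0,"tz":-7,"twist":0},{"tx":0,"ty":0,"tz":-3,"twist":0},{"tx":0,"ty":0,"tz":-2,"twist":0},{"tx":0,"ty":0,"tz":0,"twist":0},{"tx":0,"ty":0,"tz":0,"twist":0},{"tx":0,"ty":0,"tz":0,"twist":0},{"tx":0,"ty":0,"tz":0,"twist":0},{"tx":0,"ty":0,"tz":0,"twist":0},{"tx":0,"ty":0,"tz":0,"twist":0}]'

```text
time: 17.42
ee_pos: [0.4923, 0.1606, 0.0782]
tool_rot: [[0.898, -0.439, 0.0], [-0.439, -0.898, 0.0], [0.0, -0.0, -1.0]]
wrist_force: [-0.6, -0.3, -0.4]
width: 0.0524
finger_force: 0.0
```

>>> step_arm --claw 0 --targets '[{"tx":0,"ty":0,"tz":0,"twist":0},{"tx":0,"ty":0,"tz":0,"twist":0},{"tx":0,"ty":0,"tz":0,"twist":0},{"tx":0,"ty":0,"tz":0,"twist":0},{"tx":0,"ty":0,"tz":0,"twist":0},{"tx":0,"ty":0,"tz":0,"twist":0},{"tx":0,"ty":0,"tz":0,"twist":0},{"tx":0,"ty":0,"tz":0,"twist":0},{"tx":0,"ty":0,"tz":0,"twist":0},{"tx":0,"ty":0,"tz":0,"twist":0}]'

```text
time: 18.25
ee_pos: [0.4922, 0.1605, 0.0781]
tool_rot: [[0.898, -0.439, -0.0], [-0.439, -0.898, 0.0], [-0.0, 0.0, -1.0]]
wrist_force: [0.2, 0.6, -0.3]
width: 0.014
finger_force: 30.0
```

Lift 6 mm, turn +0.087, shift (-1.7, +3.3), and set down.

>>> step_arm --targets '[{"tx":0,"ty":0,"tz":4,"twist":0},{"tx":0,"ty":0,"tz":4,"twist":0},{"tx":-0.8,"ty":1.6,"tz":0,"twist":0.043},{"tx":-0.9,"ty":1.7,"tz":0,"twist":0.044},{"tx":0,"ty":0,"tz":0,"twist":0},{"tx":0,"ty":0,"tz":0,"twist":0},{"tx":0,"ty":0,"tz":-3,"twist":0},{"tx":0,"ty":0,"tz":-3,"twist":0},{"tx":0,"ty":0,"tz":-2,"twist":0},{"tx":0,"ty":0,"tz":-0.5,"twist":0}]'

```text
time: 19.08
ee_pos: [0.4905, 0.1637, 0.0774]
tool_rot: [[0.933, -0.36, -0.0], [-0.36, -0.933, -0.0], [-0.0, 0.001, -1.0]]
wrist_force: [-2.1, -0.5, 4.3]
width: 0.014
finger_force: 30.0
```

>>> step_arm --targets '[{"tx":0,"ty":0,"tz":-0.5,"twist":0},{"tx":0,"ty":0,"tz":-0.5,"twist":0},{"tx":0,"ty":0,"tz":-0.5,"twist":0},{"tx":0,"ty":0,"tz":-0.5,"twist":0},{"tx":0,"ty":0,"tz":0,"twist":0},{"tx":0,"ty":0,"tz":0,"twist":0},{"tx":0,"ty":0,"tz":0,"twist":0},{"tx":0,"ty":0,"tz":0,"twist":0},{"tx":0,"ty":0,"tz":0,"twist":0},{"tx":0,"ty":0,"tz":0,"twist":0}]'

```text
time: 19.92
ee_pos: [0.4906, 0.1637, 0.0764]
tool_rot: [[0.933, -0.359, 0.0], [-0.359, -0.933, -0.0], [0.0, -0.0, -1.0]]
wrist_force: [-4.1, -1.7, 8.9]
width: 0.0139
finger_force: 30.0
```

Run:
```python
from bench import *
s=read_state();print(s["ee_pos"],s["wrist_force"],s["moment"],s["joint_positions"])
```

```text
[0.49058362 0.16370332 0.07640251] [-4.10360599 -1.74954699  8.90982502] [-0.49554941  1.78055333 -0.00427928] [ 7.02218094e-01  2.84856299e-01 -5.50473906e-01  4.23679662e-04
 -7.35216025e-01  5.00605107e-01]
```

>>> step_arm --targets '[{"tx":0,"ty":0,"tz":-0.4,"twist":0},{"tx":0,"ty":0,"tz":-0.4,"twist":0},{"tx":0,"ty":0,"tz":-0.4,"twist":0},{"tx":0,"ty":0,"tz":-0.4,"twist":0},{"tx":0,"ty":0,"tz":0,"twist":0},{"tx":0,"ty":0,"tz":0,"twist":-0.03},{"tx":0,"ty":0,"tz":0,"twist":-0.05},{"tx":0,"ty":0,"tz":0,"twist":-0.05},{"tx":0,"ty":0,"tz":0,"twist":-0.05},{"tx":0,"ty":0,"tz":0,"twist":-0.05}]'

```text
time: 20.75
ee_pos: [0.4906, 0.1637, 0.0753]
tool_rot: [[0.826, -0.564, 0.001], [-0.564, -0.826, -0.0], [0.001, -0.0, -1.0]]
wrist_force: [-6.0, -1.3, 15.4]
width: 0.0138
finger_force: 30.0
```

```bash
cat > st.py <<'E'
from bench import *
import numpy as np
s=read_state();R=s["tool_rot"];print(np.round(s["ee_pos"]*1e3,2),"F",np.round(s["wrist_force"],1),"M",np.round(s["moment"],3),"yaw",np.degrees(np.arctan2(R[1,0],R[0,0])),s["time"])
E
python3 st.py
```

```text
[490.61 163.67  75.33] F [-6.  -1.3 15.4] M [-0.694  2.59   0.133] yaw -34.34662431665931 20.75
```

>>> step_arm --targets '[{"tx":-0.5,"ty":0,"tz":0,"twist":-0.05},{"tx":-0.5,"ty":0,"tz":0,"twist":-0.05},{"tx":0,"ty":0,"tz":0,"twist":-0.05},{"tx":0,"ty":0,"tz":0,"twist":-0.05},{"tx":0,"ty":0,"tz":0,"twist":-0.05},{"tx":0,"ty":0,"tz":0,"twist":-0.05},{"tx":0,"ty":0,"tz":0,"twist":-0.05},{"tx":0,"ty":0,"tz":0,"twist":-0.05},{"tx":0,"ty":0,"tz":0,"twist":-0.05},{"tx":0,"ty":0,"tz":0,"twist":-0.05}]'

```text
time: 21.58
ee_pos: [0.4903, 0.1637, 0.0755]
tool_rot: [[0.454, -0.891, 0.002], [-0.891, -0.454, -0.0], [0.001, -0.001, -1.0]]
wrist_force: [-4.0, -4.0, 14.4]
width: 0.0137
finger_force: 30.0
```

```bash
python3 st.py
```

```text
[490.29 163.68  75.51] F [-4.  -4.  14.4] M [-1.255  1.438  0.186] yaw -62.98169569305658 21.5833
```

>>> step_arm --targets '[{"tx":-0.5,"ty":-0.5,"tz":-0.3,"twist":-0.06},{"tx":-0.3,"ty":-0.5,"tz":0,"twist":-0.06},{"tx":0,"ty":0,"tz":0,"twist":-0.06},{"tx":0,"ty":0,"tz":0,"twist":-0.06},{"tx":0,"ty":0,"tz":0,"twist":-0.06},{"tx":0,"ty":0,"tz":0,"twist":-0.06},{"tx":0,"ty":0,"tz":0,"twist":-0.06},{"tx":0,"ty":0,"tz":0,"twist":-0.06},{"tx":0,"ty":0,"tz":0,"twist":-0.06},{"tx":0,"ty":0,"tz":0,"twist":-0.06}]'

```text
time: 22.42
ee_pos: [0.49, 0.1635, 0.0755]
tool_rot: [[-0.128, -0.992, 0.003], [-0.992, 0.128, 0.001], [-0.002, -0.003, -1.0]]
wrist_force: [-3.0, -0.3, 14.9]
width: 0.0137
finger_force: 30.0
```

```bash
python3 st.py
```

```text
[490.05 163.49  75.49] F [-3.  -0.3 14.9] M [-0.182  1.435  0.202] yaw -97.37445219132803 22.4167
```

>>> step_arm --targets '[{"tx":-0.3,"ty":0,"tz":-0.3,"twist":-0.07},{"tx":-0.3,"ty":0,"tz":-0.3,"twist":-0.08},{"tx":0,"ty":0,"tz":0,"twist":-0.08},{"tx":0,"ty":0,"tz":0,"twist":-0.08},{"tx":0,"ty":0,"tz":0,"twist":-0.08},{"tx":0,"ty":0,"tz":0,"twist":-0.08},{"tx":0,"ty":0,"tz":0,"twist":-0.08},{"tx":0,"ty":0,"tz":0,"twist":-0.08},{"tx":0,"ty":0,"tz":0,"twist":-0.08},{"tx":0,"ty":0,"tz":0,"twist":-0.08}]'

```text
time: 23.25
ee_pos: [0.4898, 0.1636, 0.0752]
tool_rot: [[-0.795, -0.606, 0.004], [-0.606, 0.795, 0.002], [-0.004, -0.001, -1.0]]
wrist_force: [-2.7, -0.7, 15.7]
width: 0.0138
finger_force: 30.0
```

```bash
python3 st.py
```

```text
[489.81 163.65  75.2 ] F [-2.7 -0.7 15.7] M [-0.27   1.2    0.253] yaw -142.68062477315732 23.25
```

>>> step_arm --targets '[{"tx":-0.3,"ty":0,"tz":-0.4,"twist":-0.02},{"tx":-0.3,"ty":0,"tz":-0.4,"twist":-0.02},{"tx":0,"ty":0,"tz":-0.2,"twist":-0.02},{"tx":0,"ty":0,"tz":0,"twist":-0.02},{"tx":0,"ty":0,"tz":0,"twist":-0.02},{"tx":0,"ty":0,"tz":0,"twist":-0.02},{"tx":0,"ty":0,"tz":0,"twist":-0.02},{"tx":0,"ty":0,"tz":0,"twist":0},{"tx":0,"ty":0,"tz":0,"twist":0},{"tx":0,"ty":0,"tz":0,"twist":0}]'

```text
time: 24.08
ee_pos: [0.4897, 0.1637, 0.0746]
tool_rot: [[-0.87, -0.493, 0.005], [-0.493, 0.87, 0.002], [-0.005, -0.001, -1.0]]
wrist_force: [-3.2, -1.7, 18.9]
width: 0.0137
finger_force: 30.0
```

```bash
python3 st.py
```

```text
[489.67 163.73  74.63] F [-3.2 -1.7 18.9] M [-0.816  0.914  0.122] yaw -150.46421377044663 24.0833
```

>>> step_arm --targets '[{"tx":0,"ty":0,"tz":0,"twist":0},{"tx":0,"ty":0,"tz":0,"twist":0},{"tx":0,"ty":0,"tz":0,"twist":0},{"tx":0,"ty":0,"tz":0,"twist":-0.01},{"tx":0,"ty":0,"tz":0,"twist":-0.01},{"tx":0,"ty":0,"tz":0,"twist":-0.01},{"tx":0,"ty":0,"tz":0,"twist":-0.01},{"tx":0,"ty":0,"tz":0,"twist":-0.01},{"tx":0,"ty":0,"tz":0,"twist":-0.01},{"tx":0,"ty":0,"tz":0,"twist":-0.01}]'

```text
time: 24.92
ee_pos: [0.4897, 0.1638, 0.0746]
tool_rot: [[-0.903, -0.431, 0.004], [-0.431, 0.903, 0.002], [-0.005, -0.0, -1.0]]
wrist_force: [-2.4, -2.9, 19.1]
width: 0.0137
finger_force: 30.0
```

```bash
python3 st.py
```

```text
[489.65 163.76  74.62] F [-2.4 -2.9 19.1] M [-0.74   0.981  0.251] yaw -154.49171948262085 24.9167
```

>>> step_arm --targets '[{"tx":0,"ty":0,"tz":0,"twist":0},{"tx":0,"ty":0,"tz":0,"twist":0},{"tx":0,"ty":0,"tz":0,"twist":0},{"tx":0,"ty":0,"tz":0,"twist":0},{"tx":0,"ty":0,"tz":0,"twist":0},{"tx":0,"ty":0,"tz":0,"twist":-0.01},{"tx":0,"ty":0,"tz":0,"twist":-0.01},{"tx":0,"ty":0,"tz":0,"twist":-0.01},{"tx":0,"ty":0,"tz":0,"twist":-0.01},{"tx":0,"ty":0,"tz":0,"twist":-0.01}]'

```text
time: 25.75
ee_pos: [0.4897, 0.1638, 0.0747]
tool_rot: [[-0.923, -0.385, 0.005], [-0.385, 0.923, 0.002], [-0.005, -0.0, -1.0]]
wrist_force: [-2.6, -1.7, 19.6]
width: 0.0138
finger_force: 30.0
```

```bash
python3 st.py
```

```text
[489.71 163.77  74.66] F [-2.6 -1.7 19.6] M [-0.768  0.95   0.309] yaw -157.3575649943934 25.75
```

>>> step_arm --targets '[{"tx":0,"ty":0,"tz":0,"twist":0},{"tx":0,"ty":0,"tz":0,"twist":0},{"tx":0,"ty":0,"tz":0,"twist":0},{"tx":0,"ty":0,"tz":0,"twist":0},{"tx":0,"ty":0,"tz":0,"twist":0},{"tx":0,"ty":0,"tz":0,"twist":0},{"tx":0,"ty":0,"tz":0,"twist":0},{"tx":0,"ty":0,"tz":0,"twist":0},{"tx":0,"ty":0,"tz":-0.2,"twist":-0.01},{"tx":0,"ty":0,"tz":0,"twist":-0.01}]'

```text
time: 26.58
ee_pos: [0.4897, 0.1638, 0.0745]
tool_rot: [[-0.93, -0.367, 0.005], [-0.367, 0.93, 0.002], [-0.005, -0.0, -1.0]]
wrist_force: [-2.1, -2.2, 20.1]
width: 0.0141
finger_force: 30.1
```

```bash
python3 st.py
```

```text
[489.74 163.78  74.5 ] F [-2.1 -2.2 20.1] M [-0.79   1.025  0.425] yaw -158.4745353294468 26.5833
```

The moment has climbed to 0.43 N·m, so the knob is at the stop. Now I turn it back by 5 minutes.

>>> step_arm --targets '[{"tx":0,"ty":0,"tz":0.2,"twist":0.04},{"tx":0,"ty":0,"tz":0,"twist":0.06},{"tx":0,"ty":0,"tz":0,"twist":0.06},{"tx":0,"ty":0,"tz":0,"twist":0.06},{"tx":0,"ty":0,"tz":0,"twist":0.06},{"tx":0,"ty":0,"tz":0,"twist":0.06},{"tx":0,"ty":0,"tz":0,"twist":0.06},{"tx":0,"ty":0,"tz":0,"twist":0.06},{"tx":0,"ty":0,"tz":0,"twist":0.06},{"tx":0,"ty":0,"tz":0,"twist":0.06}]'

```text
time: 27.42
ee_pos: [0.4897, 0.1637, 0.0747]
tool_rot: [[-0.575, -0.818, 0.005], [-0.818, 0.575, 0.002], [-0.004, -0.003, -1.0]]
wrist_force: [-1.8, -2.7, 19.4]
width: 0.0135
finger_force: 30.0
```

```bash
python3 st.py
```

```text
[489.75 163.68  74.66] F [-1.8 -2.7 19.4] M [-0.982  0.719 -0.175] yaw -125.11670390380883 27.4167
```

>>> step_arm --targets '[{"tx":0,"ty":0,"tz":0,"twist":0.06},{"tx":0,"ty":0,"tz":0,"twist":0.06},{"tx":0,"ty":0,"tz":0,"twist":0.06},{"tx":0,"ty":0,"tz":0,"twist":0.06},{"tx":0,"ty":0,"tz":0,"twist":0.05},{"tx":0,"ty":0,"tz":0,"twist":0.03},{"tx":0,"ty":0,"tz":0,"twist":0.02},{"tx":0,"ty":0,"tz":0,"twist":0},{"tx":0,"ty":0,"tz":0,"twist":0},{"tx":0,"ty":0,"tz":0,"twist":0}]'

```text
time: 28.25
ee_pos: [0.4898, 0.1636, 0.0747]
tool_rot: [[-0.272, -0.962, 0.005], [-0.962, 0.272, 0.002], [-0.003, -0.004, -1.0]]
wrist_force: [-1.1, -2.4, 19.0]
width: 0.0135
finger_force: 30.0
```

```bash
python3 st.py
```

```text
[489.83 163.62  74.65] F [-1.1 -2.4 19. ] M [-1.093  0.671 -0.061] yaw -105.79291561153453 28.25
```

>>> step_arm --targets '[{"tx":0,"ty":0,"tz":1,"twist":0},{"tx":0,"ty":0,"tz":1,"twist":0},{"tx":0,"ty":0,"tz":1,"twist":0},{"tx":0,"ty":0,"tz":0.5,"twist":0},{"tx":0,"ty":0,"tz":0,"twist":0},{"tx":0,"ty":0,"tz":0,"twist":0},{"tx":0,"ty":0,"tz":0,"twist":0},{"tx":0,"ty":0,"tz":0,"twist":0},{"tx":0,"ty":0,"tz":0,"twist":0},{"tx":0,"ty":0,"tz":0,"twist":0}]'

```text
time: 29.08
ee_pos: [0.4896, 0.1636, 0.077]
tool_rot: [[-0.273, -0.962, 0.004], [-0.962, 0.273, 0.002], [-0.003, -0.003, -1.0]]
wrist_force: [2.4, -1.9, 5.5]
width: 0.0137
finger_force: 30.0
```

>>> step_arm --claw 0.5 --targets '[{"tx":0,"ty":0,"tz":0,"twist":0},{"tx":0,"ty":0,"tz":0,"twist":0},{"tx":0,"ty":0,"tz":0,"twist":0},{"tx":0,"ty":0,"tz":0,"twist":0},{"tx":0,"ty":0,"tz":0,"twist":0},{"tx":0,"ty":0,"tz":10,"twist":0},{"tx":0,"ty":0,"tz":20,"twist":0},{"tx":0,"ty":0,"tz":30,"twist":0},{"tx":0,"ty":0,"tz":40,"twist":0},{"tx":0,"ty":0,"tz":40,"twist":0}]'

```text
time: 29.92
ee_pos: [0.4864, 0.162, 0.2167]
tool_rot: [[-0.274, -0.962, -0.002], [-0.962, 0.274, -0.002], [0.002, 0.002, -1.0]]
wrist_force: [1.3, 0.9, -0.6]
width: 0.0443
finger_force: 0.0
```

>>> step_arm --targets '[{"tx":0,"ty":-10,"tz":30,"twist":0},{"tx":0,"ty":-30,"tz":20,"twist":0},{"tx":0,"ty":-35,"tz":10,"twist":0},{"tx":0,"ty":-35,"tz":0,"twist":0},{"tx":0,"ty":-35,"tz":0,"twist":0},{"tx":0,"ty":-35,"tz":0,"twist":0},{"tx":0,"ty":-35,"tz":0,"twist":0},{"tx":0,"ty":-35,"tz":0,"twist":0},{"tx":0,"ty":-35,"tz":0,"twist":0},{"tx":0,"ty":-35,"tz":0,"twist":0}]'

```text
time: 30.75
ee_pos: [0.4866, -0.1588, 0.2759]
tool_rot: [[-0.273, -0.962, -0.0], [-0.962, 0.273, 0.0], [-0.0, 0.0, -1.0]]
wrist_force: [1.0, 0.4, -0.3]
width: 0.0439
finger_force: 0.0
```

>>> step_arm --targets '[{"tx":0,"ty":-35,"tz":0,"twist":0},{"tx":0,"ty":-35,"tz":0,"twist":0},{"tx":0,"ty":-35,"tz":0,"twist":0},{"tx":0,"ty":-35,"tz":0,"twist":0},{"tx":0,"ty":-35,"tz":0,"twist":0},{"tx":0,"ty":-35,"tz":0,"twist":0},{"tx":0,"ty":-25,"tz":0,"twist":0},{"tx":0,"ty":-10,"tz":0,"twist":0},{"tx":0,"ty":0,"tz":0,"twist":0},{"tx":0,"ty":0,"tz":0,"twist":0}]'

```text
time: 31.58
ee_pos: [0.487, -0.402, 0.2751]
tool_rot: [[-0.275, -0.962, -0.001], [-0.962, 0.275, 0.001], [-0.001, 0.001, -1.0]]
wrist_force: [-0.1, -0.6, 0.2]
width: 0.0439
finger_force: 0.0
```

Run:
```python
from h import *
x,f,a=timerfit(3,(.489,.162,-.1));print(np.round(x,4),np.degrees(x[2]),f,a)
p,c,s,a=fit((.484,.107),.010,0,.13,.2,200);print("board",c,s,a)
p=plate(6,(.489,.162),.050)
hi=np.clip((p-150)*2.4,0,255);lo=np.clip(p*2,0,255)
cv2.imwrite("pics/c7.png",np.hstack([lo,hi]).astype(np.uint8));np.save("p7.npy",p)
```

```text
[ 0.4887  0.1604 -0.1158  0.0481] -6.637399952630899 37.385416666666664 657.0
board (0.48438421630859374, 0.10735142517089843) [199.26921082 129.98669434] 5.19442892074585
```

View pics/c7.png

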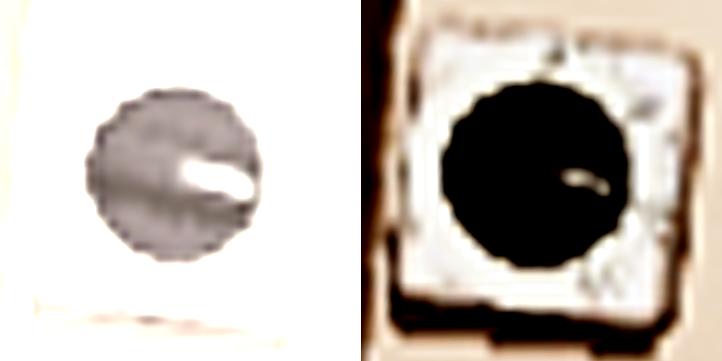

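The picture shows the timer square on the left half, about 1° from the board's axes and 1 mm from the spot. The pointer is at right, at (605,185), about 99° clockwise of the timer's +x, so it stands at the 10-minute mark. I hand the job in.

```bash
python3 -c "
from bench import *
print(hand_in())"
```

```text
the job is handed in; nothing more can be done
None
```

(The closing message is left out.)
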